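# Load a centrifuge rotor in balance and close it

## Robot

A 7-joint arm with a two-finger parallel gripper is mounted at the origin on a cart in front of the work surface, level with it; the furniture and walls round the work are solid. World frame = base frame: x ahead of the robot, y to its left, z up, the work surface at z = 0. Lengths are in mm, angles in rad, forces in N, time in s.
With the tool pointing down it reaches from about 425 to 875 mm from the base axis. Payload 4.7 kg.
Tool frame: the origin (TCP) lies midway between the tips of the shut fingers; the grasp point (between the pads) lies 19 mm behind it; z points along the fingers, y is the line along which they close (so a half turn about z gives the same grasp; the last joint's range is limited). The gripper opens to 85 mm and grips with 20 to 120 N. Pads are 22 mm wide; open, the fingers measure 114 mm over their backs; the gripper's body (76 mm by 85 mm) begins 54 mm behind the grasp point. The pads swing forward as they close: fully open they stand 13 mm farther back than shut.
Start: joints at [1.302, 0.321, -0.07, 1.45, 0.023, 1.371, -0.057], TCP at [181.359, -624.206, 231.349] pointing down, gripper open.
Joint ranges: [-2.86, 2.86], [-0.3, 2.09], [-1.38, 1.24], [0.06, 2.45], [-1.56, 4.7], [0.09, 2.05], [-2.69, 2.69]. Speed limits (rad/s): [2.57, 2.57, 3.14, 3.14, 3.14, 3.14, 3.14].

## Interface

Orientations are given as a rotation vector (axis times angle).
In Python, from plant import r, get_image gives the robot as it stands.
- The arm moves only by the shell command python3 -m handwheel 'ROWS' [OPENING]. ROWS is JSON, a list of rows, each a list of 6 numbers: the shift along the tool's x, y, z in m, then the turn, a rotation vector about the tool's x, y, z in degrees. A call has 1 to 20 rows; each row is the pose to reach, as a shift and turn from the pose commanded when the call began, along the tool's axes at that moment; what a row does not reach only later rows make up. A row lasts 1/8 s, in which the tool goes at most 62.5 mm and 10.7 degrees, less where a joint would pass 70% of its speed; a pose out of reach is approached as far as the arm can. A call with a gripper value outside its range is refused whole. OPENING is the opening, from 0 (shut) to 1 (fully open), set as the call begins (- or left out, the last holds). The fingers move at their own pace and stop on an object; the grip force is fixed at half the most. Time passes only in rows, so rows that repeat a pose let the fingers close. It gives the time, the measured TCP pose, the force, the opening and the grip force at its end, in the units of the state.
- r.state(): the state, without advancing time (a new reading comes with each control period).
- get_image(name): name is "side" or "top" or "wrist"; returns a dict with "color" (400x640x3 uint8, blue, green, red), "intrinsics" (3x3 intrinsics, pixels), "D" ([k1, k2, p1, p2, k3] as OpenCV has them; the pictures are not rectified), "eye" and "attitude" of the camera in the world; the wrist camera has in their place "mount" (4x4, takes a point from camera to tool coordinates, whose origin is the TCP and whose axes are the flange's). Camera axes: x right, y down, z forward; pixel columns grow to the right and rows downward; lengths in mm; the calibration is good to about 2 mm. A picture is of the moment at which its call begins: read the wrist's pose just before it. There is no depth.
- r.close_job(): hands the job in; it is judged then, once.
The state is a dict: "clock": time; "qpos": joint angles; "joint_vel": joint speeds; "effort": joint torques, N m; "eef_pos": TCP position; "tcp_rot": TCP orientation; "wrist_force": force on the tool from outside, world axes, zero at the start; "torque": the same for the moment, N m; "finger_gap": finger opening in mm; "grasp_force": force on a finger pad.
Only numpy, scipy, OpenCV 4.12 (cv2) and the standard library are available. Lean on these libraries where they do the work, as an engineer would, in place of code of your own. Each camera call takes 0.05 s, during which the arm holds its last target. There are 200 camera calls.

## Task

Load the four centrifuge bottles into the rotor so that it will spin in balance: the two blue-capped bottles opposite each other, the two yellow-capped bottles opposite each other, one bottle fully down in each well. Then put the lid on the rotor, centred and level all round on its rim. Keep the bottles upright, set everything down rather than dropping it, and leave the two red-capped cups, the green-capped reagent bottle and the timer where they stand.

Things in the scene. Friction and masses are not known exactly. Their poses are not given: they have to be found in the camera images.
- blue_1: centrifuge bottle with a ribbed blue screw cap, an upright cylinder of 38 mm diameter (cap the same) and 88 mm height, 0.09 kg, white body with a paper label; the cap is the top 22 mm. Origin at the centre of its underside, z up. The same as blue_2 (either may go in either well of their pair)
- blue_2: the second blue-capped centrifuge bottle, the same in every way as blue_1
- yellow_1: centrifuge bottle with a ribbed yellow screw cap, otherwise the same shape, size and mass as the blue-capped ones. Origin at the centre of its underside, z up
- yellow_2: the second yellow-capped centrifuge bottle, the same in every way as yellow_1
- lid: rotor lid: clear hood like an upturned dish, 200 mm diameter, 62 mm high, 3 mm wall, dark rim at its foot, dark round knob on top (32 mm diameter, 68 to 98 mm above the origin), 0.25 kg; starts rim down on the worktop. Mouth 194 mm inside, 190 mm above. Origin on its axis at the rim's lower edge, z up. Seated, it rests on the rotor's rim ledge with its origin 40 mm above the rotor's
- rotor: aluminium drum, 196 mm diameter, on a low fixed stand; turns stiffly (0.12 N m) about its axis z. Origin on the axis at its underside, 15 mm above the worktop. Deck at 46 mm (hub nut to 55), its shoulder 186 mm wide, bevelled. Four dark wells on its +x, +y, -x, -y axes, 60 mm out, 49 mm wide, 55 at the mouth, floor at 5 mm: a bottle stands 47 mm proud. +x lies opposite -x, +y opposite -y
- cup_a: bystander: specimen cup with a red screw cap, 62 mm diameter, 67 mm high, loose; leave it. Origin at the centre of its underside
- cup_b: bystander: the other red-capped specimen cup, the same size, loose; leave it. Origin at the centre of its underside
- reagent: bystander: small white reagent bottle with a green cap, 38 mm diameter, 72 mm high, loose, standing among the centrifuge bottles; leave it. Origin at the centre of its underside
- timer: bystander: white lab timer with a display and coloured keys, 51 x 62 x 36 mm, loose; leave it. Origin at the centre of its underside
Things that resemble listed ones, but are neither listed nor needed, are in the scene too. What is shaped like the blue_2 but purple is not meant.

How it is judged (in metres and radians):
On the way, in this order (a step that is already met when the one before it is completed fails the run):
1. all four bottles are down in the wells and released, blue opposite blue and yellow opposite yellow, with the lid still off (z of blue_1 in the frame of rotor between 0.002 and 0.009 m and horizontal distance between each of blue_1, blue_2, yellow_1, yellow_2 and rotor below 0.07 m and angle between each of blue_1, blue_2, yellow_1, yellow_2's own z axis and vertical below 0.06 rad and z of blue_2 in the frame of rotor between 0.002 and 0.009 m and z of yellow_1 in the frame of rotor between 0.002 and 0.009 m and z of yellow_2 in the frame of rotor between 0.002 and 0.009 m and horizontal distance between blue_1 and blue_2 above 0.108 m and horizontal distance between yellow_1 and yellow_2 above 0.108 m and contact force between the fingers and blue_1 below 0.1 N and contact force between the fingers and blue_2 below 0.1 N and contact force between the fingers and yellow_1 below 0.1 N and contact force between the fingers and yellow_2 below 0.1 N and horizontal distance between lid and rotor above 0.1 m), for 0.2 s.
2. the lid sits centred and level on the rotor's rim (horizontal distance between lid and rotor below 0.008 m and z of lid in the frame of rotor between 0.036 and 0.0435 m and angle between lid's own z axis and vertical below 0.04 rad), for 0.2 s.
At the end, for the whole second after the job is handed in: Each bottle stands upright on the floor of a well (within 4 mm in height), blue opposite blue and yellow opposite yellow; the lid rests on the rotor's rim ledge, within 8 mm of centre, 4 mm of its seated height and level (0.04 rad); all released and at rest (all of step 2 and z of blue_1 in the frame of rotor between 0.002 and 0.009 m and horizontal distance between each of blue_1, blue_2, yellow_1, yellow_2 and rotor below 0.07 m and angle between each of blue_1, blue_2, yellow_1, yellow_2's own z axis and vertical below 0.06 rad and z of blue_2 in the frame of rotor between 0.002 and 0.009 m and z of yellow_1 in the frame of rotor between 0.002 and 0.009 m and z of yellow_2 in the frame of rotor between 0.002 and 0.009 m and horizontal distance between blue_1 and blue_2 above 0.108 m and horizontal distance between yellow_1 and yellow_2 above 0.108 m and linear speed of each of blue_1, blue_2, yellow_1, yellow_2, lid below 0.02 m/s); the robot touches nothing.
It fails at once if a bottle is tipped by more than about 35 degrees (angle between any of blue_1, blue_2, yellow_1, yellow_2's own z axis and vertical above 0.6 rad).
It fails at once if a bottle or the lid is dropped (falls more than about 35 mm) ((linear speed of blue_1 above 0.8 m/s and contact force between the fingers and blue_1 below 0.05 N) or (linear speed of blue_2 above 0.8 m/s and contact force between the fingers and blue_2 below 0.05 N) or (linear speed of yellow_1 above 0.8 m/s and contact force between the fingers and yellow_1 below 0.05 N) or (linear speed of yellow_2 above 0.8 m/s and contact force between the fingers and yellow_2 below 0.05 N) or (linear speed of lid above 0.8 m/s and contact force between the fingers and lid below 0.05 N)).
It fails at once if a bystander (a cup, the reagent bottle or the timer) is moved by more than 25 mm (distance of any of cup_a, cup_b, reagent, timer from where it was at the start of the episode above 0.025 m).
It also fails if it takes over 106 s, if anything falls off the work surface, if the arm or the gripper's body presses on something with over 40 N, if the wrist force passes 120 N, or if a joint passes its speed limit or range.

## Working session

There is one attempt and no reset: what is moved stays moved. The work goes in short steps, Python scripts to look and compute and a shell command to move; the robot and the scene stay as the last step left them, time stands still between calls to the robot, and variables do not carry over. Pictures are saved under pics/ and viewed, at most 14 in all, crops included, and the job is handed in when it is done.

```bash
ls; mkdir -p pics; python3 - <<'E'
from plant import r,get_image
import cv2
s=r.state();print({k:s[k] for k in('clock','eef_pos','tcp_rot','finger_gap')})
for n in('top','side','wrist'):
    d=get_image(n);cv2.imwrite(f'pics/{n}0.png',d['color'])
    print(n,d['intrinsics'],d['D'],d.get('eye'),d.get('attitude'),d.get('mount'))
E
```

```text
pics
{'clock': 0.0, 'eef_pos': array([ 181.18487671, -623.69442574,  230.21509246]), 'tcp_rot': array([-3.10839557e+00, -4.42536757e-01,  5.71064947e-04]), 'finger_gap': 85.5093133169715}
top [[415.03245402   0.         320.3054244 ]
 [  0.         415.03245402 203.11097186]
 [  0.           0.           1.        ]] [-0.09766615  0.          0.          0.          0.        ] [ 424.26187206   -1.48776674 1323.36197464] [-2.16686336  2.20042927 -0.08796129] None
side [[455.66739036   0.         314.60037317]
 [  0.         455.66739036 198.60482539]
 [  0.           0.           1.        ]] [0.04253407 0.         0.         0.         0.        ] [  258.39738326 -1146.269859     845.64973315] [-2.15489324  0.23646952 -0.14082189] None
wrist [[277.8708089    0.         311.74087623]
 [  0.         277.8708089  198.5230881 ]
 [  0.           0.           1.        ]] [-0.0043278  0.         0.         0.         0.       ] None None [[-7.30127331e-04 -9.64562188e-01 -2.63854605e-01  6.58563645e+01]
 [ 9.99999122e-01 -4.12443542e-04 -1.25940286e-03  7.91288567e-01]
 [ 1.10594725e-03 -2.63855292e-01  9.64561642e-01 -1.42094679e+02]
 [ 0.00000000e+00  0.00000000e+00  0.00000000e+00  1.00000000e+00]]
```

View pics/top0.png

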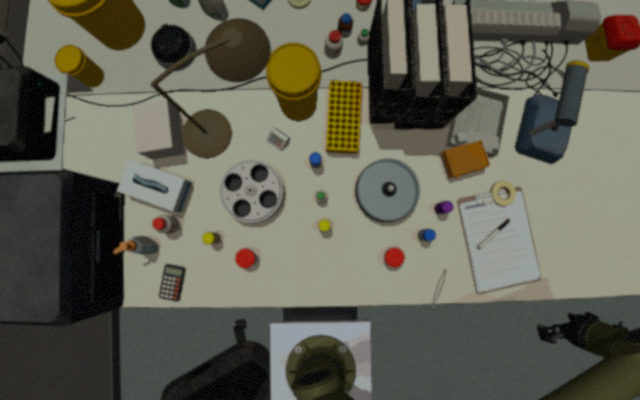

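View pics/side0.png

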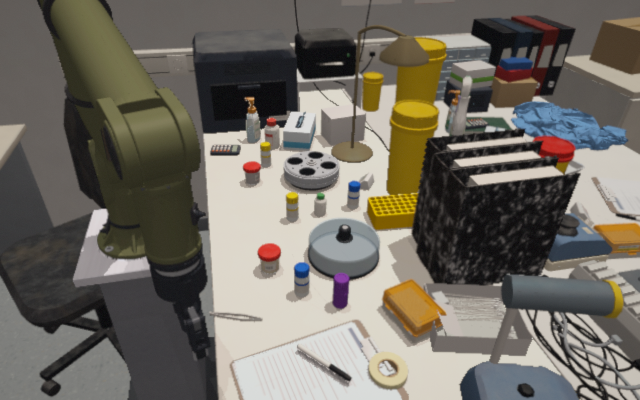

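```bash
cat > h.py <<'E'
from plant import r,get_image
import cv2,numpy as np
from scipy.spatial.transform import Rotation as R
def cam(n):
    s=r.state(); d=get_image(n)
    if n=='wrist':
        m=d['mount'];Rt=R.from_rotvec(s['tcp_rot']).as_matrix()
        return d['color'],d['intrinsics'],d['D'],np.array(s['eef_pos'])+Rt@m[:3,3],Rt@m[:3,:3]
    return d['color'],d['intrinsics'],d['D'],np.array(d['eye']),R.from_rotvec(d['attitude']).as_matrix()
def cast(c,px,z):
    u=cv2.undistortPoints(np.array([[px]],float),c[1],np.array(c[2]))[0,0]
    v=c[4]@np.array([u[0],u[1],1]);return c[3]+v*(z-c[3][2])/v[2]
def proj(c,p):
    return cv2.projectPoints(c[4].T@(np.array(p,float)-c[3]).reshape(3,1),np.zeros(3),np.zeros(3),c[1],np.array(c[2]))[0].ravel()
HUE={'blue':(105,128),'yellow':(22,35),'red':(-8,8),'green':(45,85),'purple':(135,160)}
def blobs(img,col,amin=30,amax=1e9,smin=110,vmin=50):
    h=cv2.cvtColor(img,cv2.COLOR_BGR2HSV).astype(int);lo,hi=HUE[col]
    H=h[...,0]; H=np.where(H>170,H-180,H) if lo<0 else H
    m=((H>=lo)&(H<=hi)&(h[...,1]>smin)&(h[...,2]>vmin)).astype(np.uint8)
    n,l,st,ce=cv2.connectedComponentsWithStats(m)
    return [(ce[i].round(1),st[i].tolist()) for i in range(1,n) if amin<st[i][4]<amax]
E
python3 - <<'E'
from h import *
t=cam('top');s=cam('side')
for c,z in(('blue',78),('yellow',78),('red',60),('green',65),('purple',78)):
    for p,st in blobs(t[0],c,20,800,smin=90):
        if p[1]<140: continue
        w=cast(t,p,z);print(c,p,st[2:],w.round(0),'side px',proj(s,w).round(0))
    print(' side',[(p.tolist(),st[4]) for p,st in blobs(s[0],c,30,2000,smin=90)])
big=cv2.resize(t[0][130:250,190:320],None,fx=6,fy=5,interpolation=cv2.INTER_CUBIC)
big=cv2.resize(t[0][130:230,200:320],None,fx=6,fy=6,interpolation=cv2.INTER_CUBIC)
cv2.imwrite('pics/rot.png',big)
h=cv2.cvtColor(t[0],cv2.COLOR_BGR2GRAY)
m=(h[150:235,210:300]<75).astype(np.uint8)
n,l,st,ce=cv2.connectedComponentsWithStats(m)
for i in range(1,n):
    if st[i][4]>40: print('dark',ce[i]+[210,150],st[i],cast(t,ce[i]+[210,150],61).round(1))
m=(h[150:235,345:430]<60).astype(np.uint8)
n,l,st,ce=cv2.connectedComponentsWithStats(m)
for i in range(1,n):
    if st[i][4]>30: print('knob',ce[i]+[345,150],st[i],cast(t,ce[i]+[345,150],95).round(1))
E
```

```text
blue [315.  158.5] [11, 12, 114] [657.   8.  78.] side px [354. 185.]
blue [428.5 234.8] [12, 12, 118] [ 420. -331.   78.] side px [301. 269.]
 side [([515.8, 62.9], 338), ([353.9, 186.1], 109), ([301.4, 269.8], 190), ([467.3, 391.4], 49)]
yellow [214.3 147. ] [13, 16, 57] [698. 316.  78.] side px [340. 141.]
yellow [507.4 191.8] [12, 17, 50] [ 547. -584.   78.] side px [387. 343.]
yellow [324.  225.1] [13, 13, 138] [454. -17.  78.] side px [292. 197.]
yellow [208.6 237.8] [15, 13, 146] [421. 332.  78.] side px [265. 146.]
yellow [308.7 351.6] [54, 48, 480] [79. 35. 78.] side px [163. 202.]
yellow [348.3 361.1] [13, 20, 115] [ 49. -82.  78.] side px [150. 227.]
yellow [349.8 377.4] [9, 11, 59] [  0. -86.  78.] side px [130. 230.]
yellow [313.3 391.9] [36, 17, 314] [-41.  23.  78.] side px [119. 209.]
 side [([371.4, 90.0], 630), ([265.0, 146.3], 90), ([561.7, 166.4], 67), ([291.7, 197.6], 127), ([627.4, 248.5], 34), ([615.6, 299.5], 327)]
red [158.5 223.3] [14, 13, 140] [467. 494.  60.] side px [272. 130.]
red [394.  257.1] [21, 21, 337] [ 354. -228.   60.] side px [269. 251.]
red [2
[... 270 characters left out ...]
7, 7, 39] [546.  -7.  65.] side px [320. 195.]
 side [([483.2, 79.3], 32)]
purple [446.1 206.6] [12, 11, 100] [ 504. -388.   78.] side px [341. 280.]
 side [([340.5, 289.5], 465)]
dark [214.81818182 152.28787879] [ 0  0 14  7 66] [684.9 318.2  61. ]
dark [258.85152838 172.57641921] [ 41  14  17  18 229] [618.8 180.9  61. ]
dark [232.71555556 181.68444444] [ 15  24  17  17 225] [592.  261.8  61. ]
dark [267.78723404 198.7787234 ] [ 49  41  18  17 235] [537.5 153.8  61. ]
dark [241.22173913 207.82608696] [ 23  50  17  17 230] [511.  235.4  61. ]
knob [388.09166667 189.15833333] [ 37  32  14  14 120] [ 557.8 -209.4   95. ]
knob [368.19101124 211.13483146] [11 39 34 33 89] [ 493.1 -148.2   95. ]
```

View pics/rot.png

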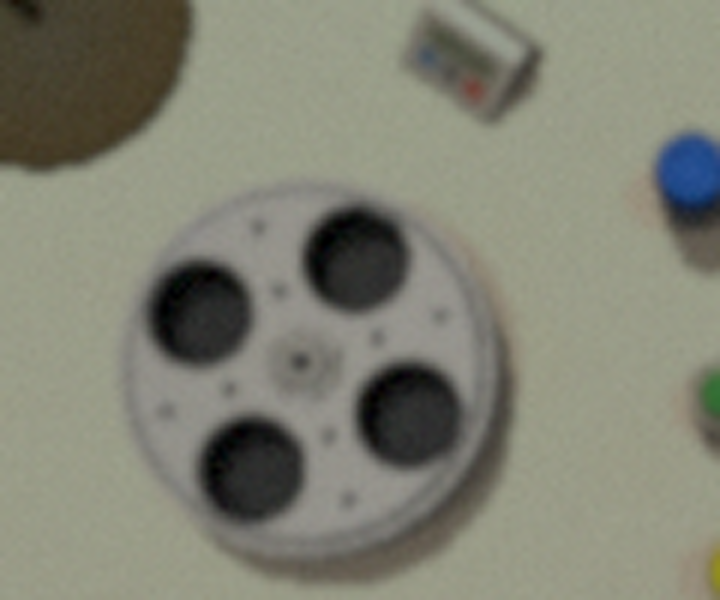

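```bash
cat >> h.py <<'E'
def delta(p,ang=None):
    "row (m, deg) from the present pose to TCP p with tool pointing down and tool y along world angle ang (deg)"
    s=r.state();T=R.from_rotvec(s['tcp_rot'])
    if ang is None: ang=yang()
    a=np.radians(ang);y=np.array([np.cos(a),np.sin(a),0]);z=np.array([0,0,-1.])
    G=R.from_matrix(np.array([np.cross(y,z),y,z]).T)
    return np.r_[T.inv().apply(np.array(p,float)-s['eef_pos'])/1000,(T.inv()*G).as_rotvec(degrees=True)].round(4).tolist()
def yang():
    m=R.from_rotvec(r.state()['tcp_rot']).as_matrix();return np.degrees(np.arctan2(m[1,1],m[0,1]))
E
python3 - <<'E'
from h import *
print(delta([420,-331,200],-27))
E
```

```text
[0.311, -0.2147, 0.031, -0.0463, -0.016, -46.7921]
```

```bash
python3 -m handwheel '[[0.311,-0.215,0.03,0,0,-47],[0.311,-0.215,0.03,0,0,-47],[0.311,-0.215,0.03,0,0,-47],[0.311,-0.215,0.03,0,0,-47],[0.311,-0.215,0.03,0,0,-47],[0.311,-0.215,0.03,0,0,-47],[0.311,-0.215,0.03,0,0,-47],[0.311,-0.215,0.03,0,0,-47],[0.311,-0.215,0.03,0,0,-47]]' 1
python3 - <<'E'
from h import *
s=r.state();print(s['clock'],s['eef_pos'],yang(),s['qpos'])
c=cam('wrist');cv2.imwrite('pics/w1.png',c[0])
for p,st in blobs(c[0],'blue',60,smin=90):print(p,st,cast(c,p,80).round(1))
print(proj(c,[420,-331,88]))
E
```

```text
clock: 1.38
eef_pos: [418.7, -332.8, 201.3]
tcp_rot: [2.678, 1.642, -0.001]
wrist_force: [0.1, 0.0, 0.4]
finger_gap: 85.6
grasp_force: 0.0
1.375 [ 418.71884266 -332.76342597  201.27353427] -26.97945148496997 [ 0.99496703  0.11526462 -0.39993616  1.76668408  0.04773183  1.26912537
  0.1123351 ]
[313.1 193.4] [293, 175, 40, 38, 1139] [ 419.1 -334.2   80. ]
[312.47351758 192.08259293]
```

View pics/w1.png

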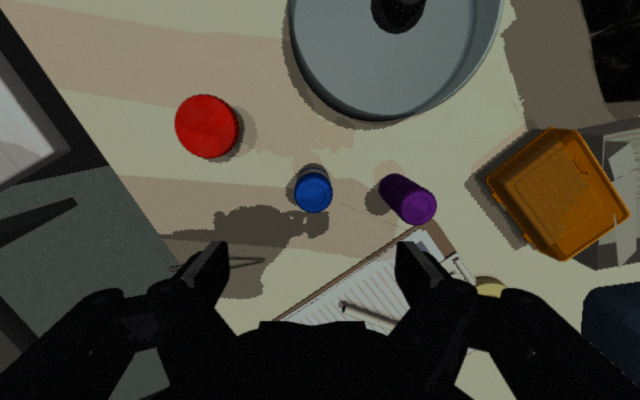

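```bash
python3 -m handwheel '[[0,0,0.06,0,0,0],[0,0,0.12,0,0,0],[0,0,0.151,0,0,0],[0,0,0.151,0,0,0],[0,0,0.151,0,0,0]]' 1
python3 -m handwheel '[[0,0,0,0,0,0],[0,0,0,0,0,0],[0,0,0,0,0,0],[0,0,0,0,0,0]]' 0
python3 - <<'E'
from h import *
s=r.state();print(s['clock'],s['eef_pos'],s['joint_vel'].max(),s['finger_gap'],s['grasp_force'])
E
```

```text
clock: 2.05
eef_pos: [420.6, -332.3, 51.8]
tcp_rot: [2.675, 1.643, 0.001]
wrist_force: [-0.1, -0.3, -0.0]
finger_gap: 85.7
grasp_force: 0.0
clock: 2.55
eef_pos: [420.7, -331.5, 51.4]
tcp_rot: [2.674, 1.645, 0.0]
wrist_force: [-0.6, 0.5, 5.4]
finger_gap: 36.7
grasp_force: 59.9
2.55 [ 420.6574529  -331.50143012   51.42116311] 0.0017907534208376704 36.68519863372766 59.88369941711426
```

```bash
python3 - <<'E'
from h import *
print(delta([511,235.4,205],-27))
E
```

```text
[0.5467, -0.1746, -0.1543, 0.0985, 0.0425, 0.21]
```

```bash
python3 -m handwheel '[[0,0,-0.03,0,0,0],[0,0,-0.08,0,0,0],[0,0,-0.13,0,0,0],[0,0,-0.154,0,0,0],[0.05,-0.016,-0.154,0,0,0],[0.1,-0.032,-0.154,0,0,0],[0.547,-0.175,-0.154,0,0,0.2],[0.547,-0.175,-0.154,0,0,0.2],[0.547,-0.175,-0.154,0,0,0.2],[0.547,-0.175,-0.154,0,0,0.2],[0.547,-0.175,-0.154,0,0,0.2],[0.547,-0.175,-0.154,0,0,0.2],[0.547,-0.175,-0.154,0,0,0.2],[0.547,-0.175,-0.154,0,0,0.2],[0.547,-0.175,-0.154,0,0,0.2],[0.547,-0.175,-0.154,0,0,0.2]]' 0
python3 - <<'E'
from h import *
s=r.state();print(s['clock'],s['eef_pos'],yang(),s['qpos'],s['grasp_force'])
c=cam('wrist');cv2.imwrite('pics/w2.png',c[0])
print([proj(c,q).round(0).tolist() for q in([618.8,180.9,61],[592,261.8,61],[511,235.4,61],[537.5,153.8,61])])
print(delta([511,235.4,71.5],-27))
E
```

```text
clock: 4.55
eef_pos: [510.2, 235.0, 203.6]
tcp_rot: [2.679, 1.64, -0.003]
wrist_force: [-0.0, -0.4, -1.4]
finger_gap: 36.7
grasp_force: 60.4
4.55 [510.22025189 235.01728332 203.62734242] -27.03175979797268 [ 0.32761071  0.2620268  -0.93267888  1.68591254  0.2178929   1.30509164
 -1.1185927 ] 60.39522171020508
[[428.0, 186.0], [373.0, 127.0], [313.0, 187.0], [367.0, 240.0]]
[0.0013, -0.0, 0.1323, 0.0097, 0.0973, -0.1051]
```

View pics/w2.png

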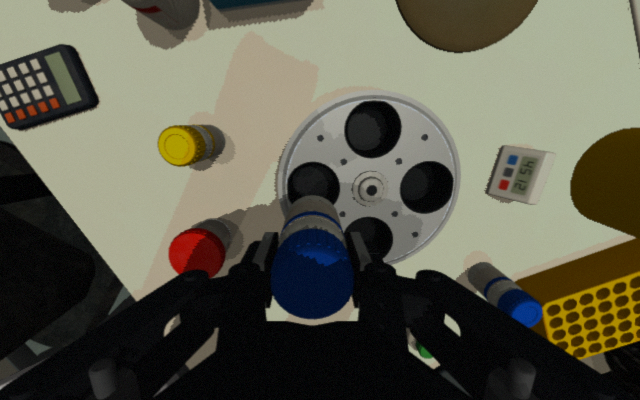

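```bash
python3 -m handwheel '[[0.001,0,0.04,0,0,0],[0.001,0,0.07,0,0,0],[0.001,0,0.095,0,0,0],[0.001,0,0.11,0,0,0],[0.001,0,0.12,0,0,0],[0.001,0,0.127,0,0,0],[0.001,0,0.131,0,0,0],[0.001,0,0.131,0,0,0],[0.001,0,0.131,0,0,0]]' 0
```

```text
clock: 5.72
eef_pos: [511.1, 237.3, 73.7]
tcp_rot: [2.678, 1.642, 0.001]
wrist_force: [-0.6, -1.5, -1.4]
finger_gap: 36.7
grasp_force: 60.4
```

```bash
python3 -m handwheel '[[0,0,0.001,0,0,0],[0,0,0.002,0,0,0],[0,0,0.003,0,0,0],[0,0,0.003,0,0,0]]' 0
python3 - <<'E'
from h import *
print(delta([421,332,200],-27))
E
```

```text
clock: 6.22
eef_pos: [511.2, 237.5, 71.4]
tcp_rot: [2.678, 1.641, 0.001]
wrist_force: [-0.9, -0.9, 6.7]
finger_gap: 36.3
grasp_force: 61.4
[0.0433, -0.1232, -0.1287, 0.0433, -0.0175, 0.0034]
```

```bash
python3 -m handwheel '[[0,0,0,0,0,0],[0,0,0,0,0,0],[0,0,0,0,0,0],[0,0,-0.04,0,0,0],[0,0,-0.09,0,0,0],[0,0,-0.129,0,0,0],[0.043,-0.123,-0.129,0,0,0],[0.043,-0.123,-0.129,0,0,0],[0.043,-0.123,-0.129,0,0,0],[0.043,-0.123,-0.129,0,0,0]]' 1
python3 - <<'E'
from h import *
c=cam('wrist');cv2.imwrite('pics/w3.png',c[0])
for k in('yellow','blue'):
  for p,st in blobs(c[0],k,300,smin=90):print(k,p,st,cast(c,p,80).round(1),cast(c,p,108).round(1))
print(delta([421,332,50],-27))
E
```

```text
clock: 7.48
eef_pos: [420.6, 331.3, 199.2]
tcp_rot: [2.677, 1.643, 0.0]
wrist_force: [0.6, -0.9, -0.8]
finger_gap: 85.2
grasp_force: 0.0
yellow [574.   31.4] [507, 0, 133, 81, 6869] [680.5 356.2  80. ] [655.8 359.8 108. ]
yellow [310.9 191.6] [291, 167, 40, 47, 1370] [420.3 332.8  80. ] [423.5 338.9 108. ]
blue [446.3 245.3] [427, 224, 39, 42, 1093] [518.  219.7  80. ] [510.8 237.9 108. ]
blue [626.8 349.9] [612, 334, 28, 30, 644] [6.599e+02 1.000e-01 8.000e+01] [637.4  41.8 108. ]
[0.0013, -0.0013, 0.1491, 0.0381, 0.0355, -0.0464]
```

View pics/w3.png

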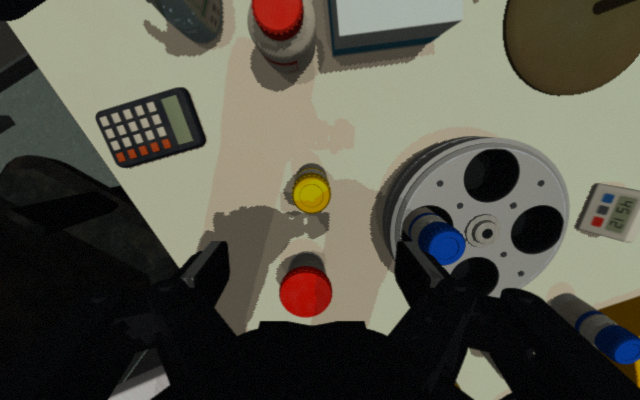

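```bash
python3 -m handwheel '[[0.001,0,0.06,0,0,0],[0.001,0,0.12,0,0,0],[0.001,0,0.149,0,0,0],[0.001,0,0.149,0,0,0],[0.001,0,0.149,0,0,0]]' 1
python3 -m handwheel '[[0,0,0,0,0,0],[0,0,0,0,0,0],[0,0,0,0,0,0],[0,0,0,0,0,0],[0,0,-0.04,0,0,0],[0,0,-0.09,0,0,0],[0,0,-0.15,0,0,0],[0,0,-0.155,0,0,0],[0,0,-0.155,0,0,0]]' 0
python3 - <<'E'
from h import *
print(delta([592,262.5,205],-27))
E
```

```text
clock: 8.15
eef_pos: [422.7, 332.2, 51.4]
tcp_rot: [-2.68, -1.639, -0.003]
wrist_force: [-0.4, 0.0, 0.0]
finger_gap: 85.5
grasp_force: 0.0
clock: 9.28
eef_pos: [421.2, 331.8, 204.9]
tcp_rot: [2.678, 1.641, -0.0]
wrist_force: [-0.2, -0.2, -2.0]
finger_gap: 36.5
grasp_force: 60.3
[0.0159, 0.1837, -0.0, 0.032, 0.0314, -0.0086]
```

```bash
python3 -m handwheel '[[0.016,0.183,0,0,0,0],[0.016,0.183,0,0,0,0],[0.016,0.183,0,0,0,0],[0.016,0.183,0,0,0,0],[0.016,0.183,0,0,0,0],[0.016,0.183,0.04,0,0,0],[0.016,0.183,0.07,0,0,0],[0.016,0.183,0.095,0,0,0],[0.016,0.183,0.11,0,0,0],[0.016,0.183,0.12,0,0,0],[0.016,0.183,0.125,0,0,0],[0.016,0.183,0.13,0,0,0],[0.016,0.183,0.132,0,0,0],[0.016,0.183,0.134,0,0,0],[0.016,0.183,0.135,0,0,0],[0.016,0.183,0.135,0,0,0]]' 0
python3 - <<'E'
from h import *
print(delta([454,-17,205],-27))
E
```

```text
clock: 11.28
eef_pos: [591.8, 263.5, 71.2]
tcp_rot: [2.678, 1.641, 0.001]
wrist_force: [-1.7, -0.9, 4.4]
finger_gap: 37.0
grasp_force: 61.3
[-0.3125, 0.0047, -0.1339, 0.04, -0.0213, 0.0042]
```

```bash
python3 -m handwheel '[[0,0,0,0,0,0],[0,0,0,0,0,0],[0,0,0,0,0,0],[0,0,-0.04,0,0,0],[0,0,-0.09,0,0,0],[0,0,-0.134,0,0,0],[-0.312,0.005,-0.134,0,0,0],[-0.312,0.005,-0.134,0,0,0],[-0.312,0.005,-0.134,0,0,0],[-0.312,0.005,-0.134,0,0,0],[-0.312,0.005,-0.134,0,0,0],[-0.312,0.005,-0.134,0,0,0],[-0.312,0.005,-0.134,0,0,0],[-0.312,0.005,-0.134,0,0,0]]' 1
python3 - <<'E'
from h import *
c=cam('wrist');cv2.imwrite('pics/w4.png',c[0])
for k in('yellow','blue','green'):
  for p,st in blobs(c[0],k,300,smin=90):print(k,p,st,cast(c,p,80).round(1),cast(c,p,108).round(1))
print(delta([454,-17,50],-27))
E
```

```text
clock: 13.02
eef_pos: [454.9, -15.2, 204.4]
tcp_rot: [-2.676, -1.646, -0.001]
wrist_force: [-1.0, -0.1, -0.0]
finger_gap: 85.3
grasp_force: 0.0
yellow [588.3 114.4] [530, 45, 110, 137, 5603] [715.1 -64.7  80. ] [690.9 -53.3 108. ]
yellow [312.1 193.7] [293, 174, 39, 41, 1246] [454. -17.  80.] [457.2 -10.7 108. ]
yellow [ 62.5 278.8] [31, 248, 56, 52, 754] [169.5  20.3  80. ] [202.6  22.7 108. ]
blue [509.6  68.4] [490, 47, 40, 46, 1399] [661.3   6.1  80. ] [642.7  10.  108. ]
green [391.2 142. ] [379, 130, 25, 26, 456] [543.2  -5.9  80. ] [537.   -0.7 108. ]
[-0.0021, 0.0001, 0.1543, -0.0194, -0.0426, 0.1963]
```

View pics/w4.png

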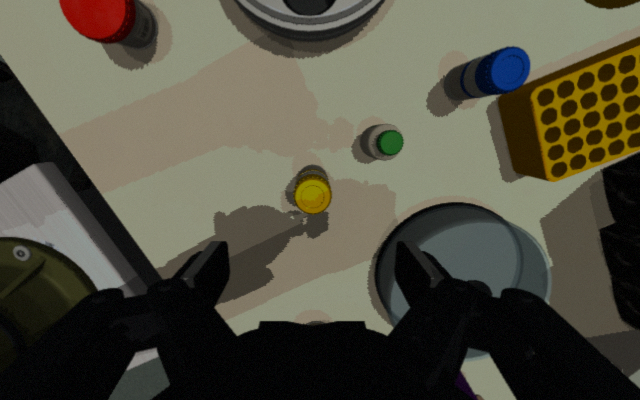

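```bash
python3 -m handwheel '[[-0.002,0,0.06,0,0,0],[-0.002,0,0.12,0,0,0],[-0.002,0,0.153,0,0,0],[-0.002,0,0.153,0,0,0],[-0.002,0,0.153,0,0,0]]' 1
python3 -m handwheel '[[0,0,0,0,0,0],[0,0,0,0,0,0],[0,0,0,0,0,0],[0,0,0,0,0,0],[0,0,-0.04,0,0,0],[0,0,-0.09,0,0,0],[0,0,-0.15,0,0,0],[0,0,-0.155,0,0,0],[0,0,-0.155,0,0,0]]' 0
python3 - <<'E'
from h import *
print(delta([537.5,154,205],-27))
E
```

```text
clock: 13.7
eef_pos: [454.8, -17.9, 52.6]
tcp_rot: [2.677, 1.643, 0.003]
wrist_force: [-0.3, 0.2, 0.3]
finger_gap: 85.4
grasp_force: 0.0
clock: 14.82
eef_pos: [453.3, -19.0, 206.1]
tcp_rot: [2.678, 1.641, -0.001]
wrist_force: [-0.7, -0.5, -1.1]
finger_gap: 36.9
grasp_force: 60.3
[0.1924, -0.0036, 0.001, 0.0373, 0.0486, -0.0185]
```

```bash
python3 -m handwheel '[[0.192,-0.004,0,0,0,0],[0.192,-0.004,0,0,0,0],[0.192,-0.004,0,0,0,0],[0.192,-0.004,0,0,0,0],[0.192,-0.004,0,0,0,0],[0.192,-0.004,0.04,0,0,0],[0.192,-0.004,0.07,0,0,0],[0.192,-0.004,0.095,0,0,0],[0.192,-0.004,0.11,0,0,0],[0.192,-0.004,0.12,0,0,0],[0.192,-0.004,0.126,0,0,0],[0.192,-0.004,0.13,0,0,0],[0.192,-0.004,0.132,0,0,0],[0.192,-0.004,0.134,0,0,0],[0.192,-0.004,0.135,0,0,0],[0.192,-0.004,0.135,0,0,0]]' 0
python3 - <<'E'
from h import *
print(delta([657.5,7,205],63))
E
```

```text
clock: 16.82
eef_pos: [537.4, 154.5, 72.4]
tcp_rot: [2.678, 1.641, 0.001]
wrist_force: [-3.4, 0.2, 5.7]
finger_gap: 36.4
grasp_force: 60.9
[-0.0769, 0.174, -0.1325, 0.0391, 0.0383, -89.9836]
```

```bash
python3 -m handwheel '[[0,0,0,0,0,0],[0,0,0,0,0,0],[0,0,0,0,0,0],[0,0,-0.04,0,0,0],[0,0,-0.09,0,0,0],[0,0,-0.133,0,0,0],[-0.077,0.174,-0.133,0,0,-90],[-0.077,0.174,-0.133,0,0,-90],[-0.077,0.174,-0.133,0,0,-90],[-0.077,0.174,-0.133,0,0,-90],[-0.077,0.174,-0.133,0,0,-90],[-0.077,0.174,-0.133,0,0,-90],[-0.077,0.174,-0.133,0,0,-90],[-0.077,0.174,-0.133,0,0,-90],[-0.077,0.174,-0.133,0,0,-90],[-0.077,0.174,-0.133,0,0,-90],[-0.077,0.174,-0.133,0,0,-90]]' 1
python3 - <<'E'
from h import *
c=cam('wrist');cv2.imwrite('pics/w5.png',c[0])
for k in('yellow','blue','green'):
  for p,st in blobs(c[0],k,300,smin=90):print(k,p,st,cast(c,p,80).round(1),cast(c,p,108).round(1))
print(yang(),delta([657.5,7,50],63))
E
```

```text
clock: 18.95
eef_pos: [657.1, 6.5, 204.1]
tcp_rot: [-0.735, -3.054, 0.0]
wrist_force: [0.2, -0.0, 0.2]
finger_gap: 85.6
grasp_force: 0.0
yellow [600.5 126.1] [548, 61, 92, 126, 7382] [722.2 274.4  80. ] [709.1 249.3 108. ]
yellow [292.1 293.6] [229, 243, 115, 83, 2780] [748.1 -65.4  80. ] [732.2 -54.7 108. ]
blue [312.9 193.5] [294, 175, 38, 37, 1064] [657.8   6.3  80. ] [651.4   9.4 108. ]
green [244.1  93.2] [232, 82, 24, 24, 418] [546.5  -6.5  80. ] [551.9  -2.  108. ]
62.942976355290874 [-0.0001, 0.0006, 0.1542, -0.0138, 0.003, -0.057]
```

View pics/w5.png

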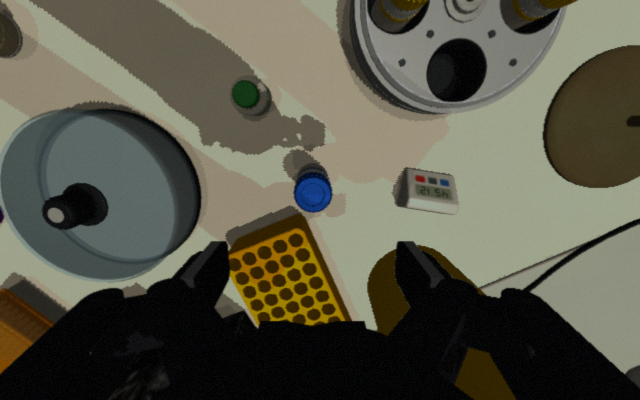

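```bash
python3 - <<'E'
from h import *
c=cam('top')
for px in([297,121],[278,108],[316,108],[295,118]): print(px,cast(c,px,0).round(0))
for px in([293,45],[267,70],[321,70],[293,97]):
  for z in (250,300): print(px,z,cast(c,px,z).round(0))
s=cam('side')
for px in([413,196],[390,190],[438,190]): print('side',px,cast(s,px,0).round(0))
for z in(200,250,300): print(z,proj(s,[800,70,z]).round(0))
E
```

```text
[297, 121] [796.  65.   0.]
[278, 108] [841. 127.   0.]
[316, 108] [839.   2.   0.]
[295, 118] [806.  71.   0.]
[293, 45] 250 [939.  62. 250.]
[293, 45] 300 [915.  59. 300.]
[267, 70] 250 [869. 132. 250.]
[267, 70] 300 [848. 126. 300.]
[321, 70] 250 [866. -13. 250.]
[321, 70] 300 [845. -13. 300.]
[293, 97] 250 [792.  63. 250.]
[293, 97] 300 [775.  60. 300.]
side [413, 196] [873.  20.   0.]
side [390, 190] [810.  71.   0.]
side [438, 190] [971.  37.   0.]
200 [394. 138.]
250 [395. 123.]
300 [397. 108.]
```

```bash
python3 -m handwheel '[[0,0,0.06,0,0,0],[0,0,0.12,0,0,0],[0,0,0.153,0,0,0],[0,0,0.153,0,0,0],[0,0,0.153,0,0,0]]' 1
python3 -m handwheel '[[0,0,0,0,0,0],[0,0,0,0,0,0],[0,0,0,0,0,0],[0,0,0,0,0,0],[0,0,-0.04,0,0,0],[0,0,-0.09,0,0,0],[0,0,-0.15,0,0,0],[0,0,-0.155,0,0,0],[0,0,-0.155,0,0,0]]' 0
python3 - <<'E'
from h import *
c=cam('top');g=cv2.cvtColor(c[0],cv2.COLOR_BGR2GRAY)
m=(g[155:230,215:295]<75).astype(np.uint8);n,l,st,ce=cv2.connectedComponentsWithStats(m)
for i in range(1,n):
  if st[i][4]>60: print(ce[i]+[215,155],st[i],cast(c,ce[i]+[215,155],61).round(1))
for k in('yellow','blue','red','green'):
  for p,t in blobs(c[0],k,30,500,smin=90):
    if 140<p[1]<300:print(k,p,t[4],cast(c,p,98).round(1))
print(delta([618.8,181,205],63))
E
```

```text
clock: 19.73
eef_pos: [658.2, 7.1, 53.2]
tcp_rot: [0.733, 3.053, 0.002]
wrist_force: [1.1, -0.1, -0.3]
finger_gap: 85.6
grasp_force: 0.0
clock: 20.85
eef_pos: [656.9, 6.3, 205.7]
tcp_rot: [-0.733, -3.055, 0.001]
wrist_force: [-0.0, -0.3, -2.2]
finger_gap: 37.1
grasp_force: 60.4
[258.83636364 172.48636364] [ 36  10  17  16 220] [619.1 181.   61. ]
[235.58035714 183.09821429] [ 12  19  14  17 112] [587.4 252.9  61. ]
[270.6        200.52380952] [ 46  36  16  17 105] [532.  145.2  61. ]
[242.70414201 208.47337278] [ 19  45  16  18 169] [508.9 230.9  61. ]
yellow [207.4 151.3] 43 [680.8 331.5  98. ]
yellow [230.2 180.7] 166 [590.1 261.6  98. ]
yellow [508.1 191.8] 36 [ 544.6 -576.8   98. ]
yellow [265.7 197.8] 164 [537.2 155.4  98. ]
blue [239.  207.1] 140 [510.7 235.1  98. ]
red [158.5 223.2] 140 [466.  478.8  98. ]
red [245. 258.] 338 [360.2 217.8  98. ]
red [176.6 288.6] 59 [271.6 422.8  98. ]
green [320.5 195. ] 36 [543.   -7.4  98. ]
[0.113, 0.1388, -0.0004, -0.101, -0.092, -0.0013]
```

```bash
python3 -m handwheel '[[0.113,0.139,0,0,0,0],[0.113,0.139,0,0,0,0],[0.113,0.139,0,0,0,0],[0.113,0.139,0,0,0,0],[0.113,0.139,0,0,0,0],[0.113,0.139,0.04,0,0,0],[0.113,0.139,0.07,0,0,0],[0.113,0.139,0.095,0,0,0],[0.113,0.139,0.11,0,0,0],[0.113,0.139,0.12,0,0,0],[0.113,0.139,0.126,0,0,0],[0.113,0.139,0.13,0,0,0],[0.113,0.139,0.132,0,0,0],[0.113,0.139,0.133,0,0,0],[0.113,0.139,0.134,0,0,0],[0.113,0.139,0.134,0,0,0]]' 0
python3 - <<'E'
from h import *
print(delta([558,-209,240],-27))
E
```

```text
clock: 22.9
eef_pos: [619.7, 181.8, 72.5]
tcp_rot: [0.733, 3.055, 0.0]
wrist_force: [-0.2, -0.2, -0.1]
finger_gap: 36.4
grasp_force: 60.6
[-0.1225, -0.3762, -0.1676, 0.0208, 0.0059, 90.0043]
```

```bash
python3 -m handwheel '[[0,0,0.001,0,0,0],[0,0,0.002,0,0,0],[0,0,0.002,0,0,0]]' 0
python3 -m handwheel '[[0,0,0,0,0,0],[0,0,0,0,0,0],[0,0,0,0,0,0],[0,0,-0.04,0,0,0],[0,0,-0.09,0,0,0],[0,0,-0.15,0,0,0],[-0.122,-0.376,-0.15,0,0,90],[-0.122,-0.376,-0.15,0,0,90],[-0.122,-0.376,-0.15,0,0,90],[-0.122,-0.376,-0.15,0,0,90],[-0.122,-0.376,-0.15,0,0,90],[-0.122,-0.376,-0.15,0,0,90],[-0.122,-0.376,-0.15,0,0,90],[-0.122,-0.376,-0.15,0,0,90],[-0.122,-0.376,-0.15,0,0,90],[-0.122,-0.376,-0.15,0,0,90],[-0.122,-0.376,-0.15,0,0,90]]' 1
python3 - <<'E'
from h import *
c=cam('top')
for k in('yellow','blue'):
  for p,t in blobs(c[0],k,30,500,smin=90):
    if 140<p[1]<300:print(k,p,t[4],cast(c,p,98).round(1))
w=cam('wrist');g=cv2.cvtColor(w[0],cv2.COLOR_BGR2GRAY)
cv2.imwrite('pics/w6.png',w[0])
print(proj(w,[558,-209,98]),proj(w,[558,-209,68]),delta([558,-209,68],-27))
E
```

```text
clock: 23.28
eef_pos: [620.1, 182.2, 72.4]
tcp_rot: [0.733, 3.053, 0.0]
wrist_force: [-1.5, -0.6, 9.3]
finger_gap: 37.0
grasp_force: 61.7
clock: 25.4
eef_pos: [557.6, -208.5, 220.2]
tcp_rot: [-2.677, -1.644, 0.0]
wrist_force: [-0.4, -0.3, 0.2]
finger_gap: 85.5
grasp_force: 0.0
yellow [209.5 147.2] 54 [693.2 325.3  98. ]
yellow [230.  180.8] 164 [589.8 262.2  98. ]
yellow [506.8 189.4] 31 [ 552.  -573.1   98. ]
yellow [265.8 197.6] 161 [537.8 155.1  98. ]
blue [256.5 170.4] 133 [619.8 182.6  98. ]
blue [239.  207.3] 140 [510.1 235.1  98. ]
[312.69242275 192.28268972] [312.63395025 185.60339151] [-0.0002, 0.0006, 0.1522, -0.0078, 0.0018, 0.0625]
```

View pics/w6.png

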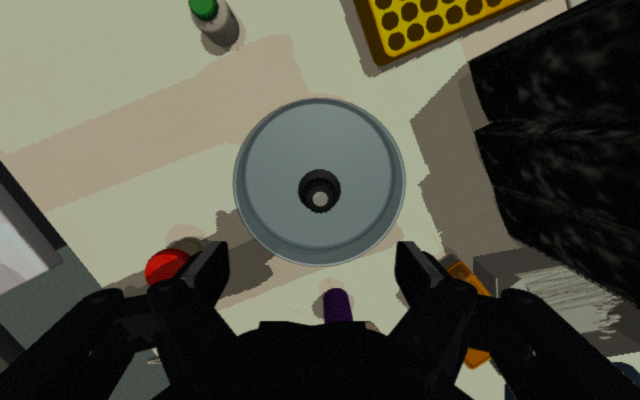

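```bash
python3 - <<'E'
from h import *
for n,(x0,x1,y0,y1),K in(('wrist',(270,370,150,230),40),('top',(370,406,172,208),60)):
    c=cam(n);g=cv2.cvtColor(c[0],cv2.COLOR_BGR2GRAY)
    for th in(40,50,60,70):
        m=(g[y0:y1,x0:x1]<th).astype(np.uint8);N,l,st,ce=cv2.connectedComponentsWithStats(m)
        i=1+np.argmax(st[1:,4]);cc,rr=cv2.minEnclosingCircle(cv2.findContours((l==i).astype(np.uint8),0,2)[0][0])
        print(n,th,st[i],(ce[i]+[x0,y0]).round(1),np.add(cc,[x0,y0]).round(1),round(rr,1),cast(c,ce[i]+[x0,y0],90).round(1))
print(r.state()['eef_pos'])
c=cam('wrist');cv2.imwrite('pics/k.png',cv2.resize(c[0][90:280,220:420],None,fx=3,fy=3))
E
```

```text
wrist 40 [  29   20   41   43 1177] [318.8 189.1] [318.9 190.8] 21.4 [ 564.1 -210.6   90. ]
wrist 50 [  28   19   43   44 1221] [318.8 189.2] [319.  190.6] 21.7 [ 564.1 -210.7   90. ]
wrist 60 [  28   19   43   44 1250] [318.8 189.2] [319.  190.5] 21.7 [ 564.1 -210.7   90. ]
wrist 70 [  28   19   43   45 1285] [318.9 189.3] [319.2 190.9] 22.2 [ 564.1 -210.8   90. ]
top 40 [ 13   0  23  36 476] [395.3 187. ] [396.5 189.1] 19.1 [ 564.5 -232.3   90. ]
top 50 [ 13   0  23  36 517] [394.9 187.6] [396. 189.] 19.2 [ 562.9 -231.1   90. ]
top 60 [ 12   0  24  36 564] [394.7 188.1] [395.6 188.8] 19.3 [ 561.4 -230.3   90. ]
top 70 [ 12   0  24  36 598] [394.4 188.5] [395.5 189. ] 19.5 [ 560.1 -229.4   90. ]
[ 557.60256554 -208.60340117  220.22239534]
```

View pics/k.png

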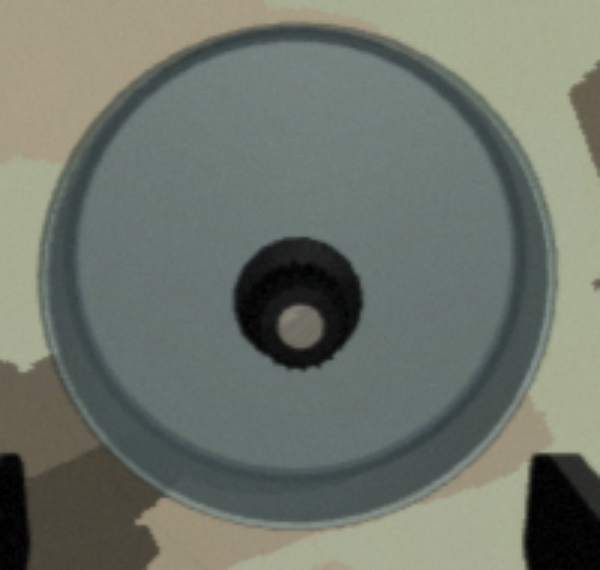

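```bash
python3 - <<'E'
from h import *
c=cam('wrist')
print('spot',cast(c,[320.2,198.3],98),'rim',cast(c,[319.3,181.5],5),'row183',cast(c,[319.3,183.5],5))
for z in(0,98): print(proj(c,[564,-212,z]))
t=cam('top')
print([proj(t,[x,-211,95]).round(1).tolist() for x in(558,564)])
im=cv2.imread('pics/top0.png');g=cv2.cvtColor(im,cv2.COLOR_BGR2GRAY)
print(g[178:200,380:398])
print(delta([564,-212,68],-27))
E
```

```text
spot [ 561.86118696 -217.8802671    98.        ] rim [ 562.05768299 -220.71846358    5.        ] row183 [ 560.85842786 -223.11315599    5.        ]
[317.56317102 174.30105274]
[319.46991904 192.18347662]
[[388.6, 189.1], [388.6, 187.1]]
[[116 115 116 115 115 112 114 116 113 113 113 112 111 114 112 114 112 112]
 [114 116 114 118 116 112 115 113 114 113 112 112 111 115 111 113 111 115]
 [114 113 116 114 115 113 109 108 109 106 105 107 113 112 113 113 113 112]
 [118 116 113 112 108 104  95  94  90  86  90  95 102 109 112 110 112 113]
 [116 112 111 104  97  80  69  61  58  53  60  71  85  95 104 110 112 115]
 [113 113 104  88  71  58  41  37  36  38  42  49  57  71  87 100 108 116]
 [112 106  91  67  48  38  30  29  35  51  58  59  53  52  66  87 105 108]
 [109 102  72  51  37  31  29  36  55  72  89  88  80  57  57  77 100 108]
 [109  93  65  43  32  19  24  43  70  97 115 117 107  81  58  62  91 108]
 [108  86  56  38  26  26  34  56  84 107 126 126 117  95  60  53  79 100]
 [103  81  56  32  24  25  30  49  80 104 121 122 116  92  61  50  70  96]
 [104  80  49  31  21  21  26  45  67  91 108 111 101  78  50  42  68  93]
 [107  83  58  32  19  18  18  31  50  72  85  81  73  49  39  47  73  97]
 [108  91  65  37  21  16  14  27  34  45  54  52  43  34  35  51  84 102]
 [109  96  72  47  25  17  12  18  19  20  27  26  29  26  34  66  88 107]
 [110  99  86  63  41  33  17  10   8  14  15  24  21  32  56  77 100 112]
 [114 108 101  84  59  43  29  28  25  17  14  26  31  49  72  94 106 110]
 [113 115 109 101  85  65  51  43  37  35  37  40  57  76  91 101 111 110]
 [114 116 116 109 102  92  79  71  69  67  71  76  87  96 105 111 112 116]
 [113 114 117 115 112 107 105  97  94  94  94 100 105 112 111 115 115 113]
 [114 115 115 112 112 113 114 111 110 108 110 112 113 113 113 115 115 110]
 [114 115 114 116 115 113 112 112 112 112 114 116 113 112 114 112 115 113]]
[-0.0, 0.0072, 0.1523, -0.0042, 0.0007, 0.0194]
```

```bash
python3 -m handwheel '[[-0.006,0.008,0.04,0,0,0],[-0.006,0.008,0.09,0,0,0],[-0.006,0.008,0.13,0,0,0],[-0.006,0.008,0.148,0,0,0],[-0.006,0.008,0.152,0,0,0],[-0.006,0.008,0.152,0,0,0]]' 1
python3 -m handwheel '[[0,0,0,0,0,0],[0,0,0,0,0,0],[0,0,0,0,0,0],[0,0,0,0,0,0],[0,0,0,0,0,0]]' 0
python3 - <<'E'
from h import *
print(delta([565,208.2,240],-27))
E
```

```text
clock: 26.5
eef_pos: [563.0, -217.8, 69.6]
tcp_rot: [2.677, 1.641, 0.002]
wrist_force: [-0.1, -0.5, -0.0]
finger_gap: 85.4
grasp_force: 0.0
clock: 27.12
eef_pos: [562.4, -218.0, 69.0]
tcp_rot: [2.678, 1.641, 0.001]
wrist_force: [-0.7, -0.1, 5.5]
finger_gap: 30.3
grasp_force: 59.2
[0.3808, -0.1911, -0.1713, 0.0635, 0.0144, -0.0081]
```

```bash
python3 -m handwheel '[[0,0,-0.02,0,0,0],[0,0,-0.06,0,0,0],[0,0,-0.11,0,0,0],[0,0,-0.15,0,0,0],[0,0,-0.171,0,0,0],[0.03,-0.015,-0.171,0,0,0],[0.08,-0.04,-0.171,0,0,0],[0.13,-0.065,-0.171,0,0,0],[0.18,-0.09,-0.171,0,0,0],[0.23,-0.115,-0.171,0,0,0],[0.28,-0.14,-0.171,0,0,0],[0.32,-0.16,-0.171,0,0,0],[0.36,-0.18,-0.171,0,0,0],[0.375,-0.188,-0.171,0,0,0],[0.381,-0.191,-0.171,0,0,0],[0.381,-0.191,-0.171,0,0,0],[0.381,-0.191,-0.171,0,0,0]]' 0
python3 - <<'E'
from h import *
print(r.state()['eef_pos'],r.state()['tcp_rot'])
c=cam('wrist');cv2.imwrite('pics/w7.png',c[0]);s=cam('side');cv2.imwrite('pics/s7.png',s[0][60:260,180:430])
print([proj(c,[565,208.2,z]).round(1).tolist() for z in(61,70,171,233)])
a=np.radians([0,90,180,270])
print([proj(c,[565+100*np.cos(t),208.2+100*np.sin(t),171]).round(1).tolist() for t in a])
E
```

```text
clock: 29.25
eef_pos: [565.1, 206.8, 238.9]
tcp_rot: [2.68, 1.638, -0.002]
wrist_force: [-1.0, -0.9, -2.9]
finger_gap: 30.1
grasp_force: 59.9
[565.12082913 206.77536247 238.91203066] [ 2.67977650e+00  1.63828855e+00 -1.57035545e-03]
[[311.4, 179.5], [311.4, 181.0], [311.1, 207.1], [310.8, 238.7]]
[[430.2, 148.6], [246.4, 86.5], [204.5, 259.3], [363.4, 304.3]]
```

View pics/w7.png

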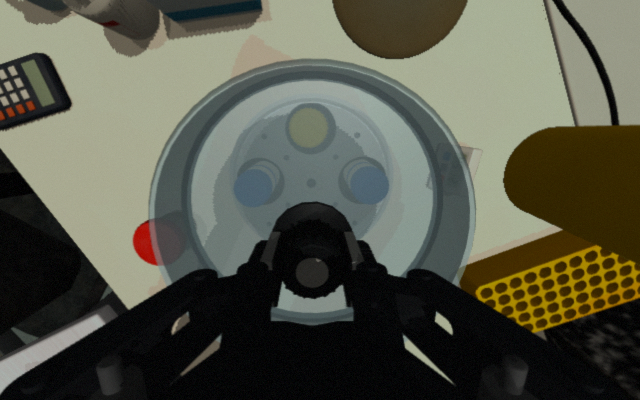

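```bash
python3 - <<'E'
from h import *
c=cam('wrist');e=r.state()['eef_pos'];print(e)
a=np.radians(np.arange(0,360,3))
for z in(165,170,175):
  P=np.array([proj(c,[e[0]+100*np.cos(t),e[1]+100*np.sin(t),z]) for t in a]);print(z,P.min(0).round(1),P.max(0).round(1))
g=cv2.cvtColor(c[0],cv2.COLOR_BGR2GRAY)
print(g[45:75,312],g[310:330,312]);print(g[175,140:160],g[175,460:485])
t=cam('top');cv2.imwrite('pics/t7.png',t[0])
E
```

```text
[565.09787547 207.23454958 239.20473353]
165 [188.1  72.8] [435.7 311.5]
170 [185.4  71.6] [438.5 315.2]
175 [182.5  70.3] [441.3 319. ]
[168 167 169 168 166 169 169 169 170 169 169 169 167 150 114 102 107 109
 113 127 120  96  91  87  85  87  78  74  74  75] [140 137 122  91  86  88  86  83  79  70  72  71  75  82  81  42  14   1
   4   2]
[170 168 167 168 171 169 167 168 167 168 167 169 158 122 103 125 141 145
 143 123] [ 70  74  73  81 106 135 146 147 137 113 108 158 165 163 158 169 172 169
 169 169 171 171 167 170 171]
```

```bash
python3 - <<'E'
from h import *
c=cam('wrist');e=r.state()['eef_pos']
a=np.radians(np.arange(0,360,2))
for z,R0 in((232,98),(230,98),(229,95),(226,98)):
  P=np.array([proj(c,[e[0]+R0*np.cos(t),e[1]+R0*np.sin(t),z]) for t in a]);print(z,R0,P.min(0).round(1),P.max(0).round(1))
P=np.array([proj(c,[e[0]+3*np.cos(np.radians(63)),e[1]+3*np.sin(np.radians(63)),268])]);print(P,proj(c,[e[0],e[1],268]),proj(c,[e[0],e[1],238]))
E
```

```text
232 98 [141.2  53.5] [482.7 373.9]
230 98 [143.2  54.4] [480.6 371.3]
229 95 [149.5  61.5] [474.3 366.5]
226 98 [147.2  56.3] [476.6 366.3]
[[311.77722968 265.48673996]] [311.79164862 271.41812262] [311.82428436 243.74408673]
```

```bash
python3 -m handwheel '[[0.001,0,0.02,0,0,0],[0.001,0,0.045,0,0,0],[0.001,0,0.07,0,0,0],[0.001,0,0.09,0,0,0],[0.001,0,0.1,0,0,0],[0.001,0,0.105,0,0,0],[0.001,0,0.105,0,0,0],[0.001,0,0.105,0,0,0]]' 0
python3 - <<'E'
from h import *
e=np.mean([r.state()['eef_pos']],0);print(e)
c=cam('wrist');s=cam('side');cv2.imwrite('pics/s8.png',cv2.resize(s[0][110:220,240:390],None,fx=5,fy=5,interpolation=cv2.INTER_CUBIC))
cv2.imwrite('pics/w8.png',c[0])
print(proj(c,[564.8,208,70]))
E
```

```text
clock: 30.5
eef_pos: [565.7, 209.7, 135.1]
tcp_rot: [2.678, 1.641, 0.002]
wrist_force: [0.8, 0.0, -2.6]
finger_gap: 30.5
grasp_force: 60.1
[565.67729085 209.69806231 135.06813842]
[311.99951112 212.10415295]
```

View pics/s8.png

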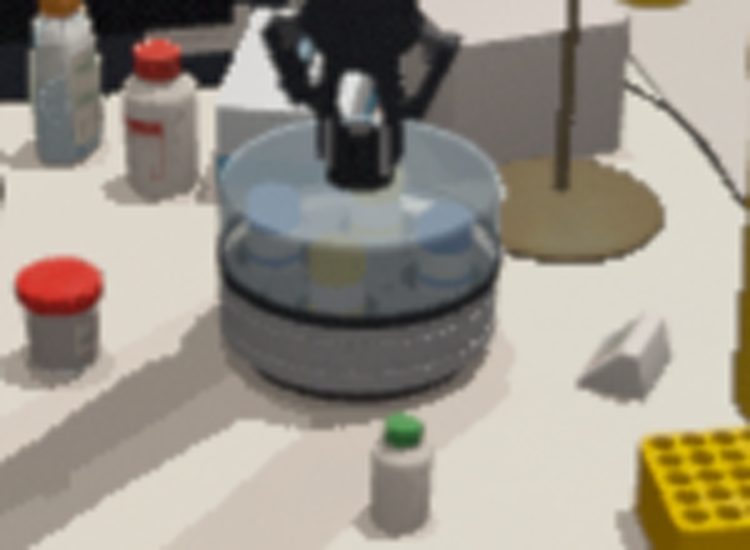

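```bash
python3 -m handwheel '[[-0.001,0,0.002,0,0,0],[-0.001,0,0.004,0,0,0],[-0.001,0,0.006,0,0,0],[-0.001,0,0.007,0,0,0],[-0.001,0,0.008,0,0,0],[-0.001,0,0.009,0,0,0],[-0.001,0,0.0095,0,0,0],[-0.001,0,0.0095,0,0,0]]' 0
```

```text
clock: 31.6
eef_pos: [564.8, 208.5, 124.7]
tcp_rot: [2.679, 1.642, -0.0]
wrist_force: [-0.6, -0.3, -2.5]
finger_gap: 30.5
grasp_force: 60.1
```

No contact yet; continue gently.

```bash
python3 -m handwheel '[[0,0,0.0005,0,0,0],[0,0,0.001,0,0,0],[0,0,0.0015,0,0,0],[0,0,0.0015,0,0,0]]' 0
```

```text
clock: 32.1
eef_pos: [564.9, 208.9, 123.7]
tcp_rot: [2.678, 1.642, 0.001]
wrist_force: [-0.2, 0.3, 0.8]
finger_gap: 30.5
grasp_force: 60.2
```

```bash
python3 -m handwheel '[[0,0,0.0005,0,0,0],[0,0,0.0005,0,0,0]]' 0
python3 -m handwheel '[[0,0,0,0,0,0],[0,0,0,0,0,0],[0,0,0,0,0,0],[0,0,0,0,0,0],[0,0,-0.03,0,0,0],[0,0,-0.08,0,0,0],[0,0,-0.12,0,0,0],[0,0,-0.12,0,0,0]]' 1
python3 - <<'E'
from h import *
e=r.state()['eef_pos'];print(e)
c=cam('wrist');s=cam('side')
im=np.zeros((600,800,3),np.uint8);im[:400,:640]=c[0]
cv2.imwrite('pics/w9.png',c[0]);cv2.imwrite('pics/s9.png',cv2.resize(s[0][110:220,240:390],None,fx=5,fy=5,interpolation=cv2.INTER_CUBIC))
print([proj(c,[564.8,208,z]).round(1).tolist() for z in(55,70,153)])
g=cv2.cvtColor(c[0],cv2.COLOR_BGR2GRAY)
P=lambda ce,z,R0:(lambda Q:(Q.min(0).round(1),Q.max(0).round(1)))(np.array([proj(c,[ce[0]+R0*np.cos(t),ce[1]+R0*np.sin(t),z]) for t in np.radians(np.arange(0,360,2))]))
print(P([564.8,208],117,98),P([564.8,208],57,100))
t=cam('top')
for k in('green','red'):
  print(k,[(p.tolist(),b[4]) for p,b in blobs(t[0],k,20,500,smin=90) if p[1]>140])
E
```

```text
clock: 32.35
eef_pos: [565.0, 208.9, 123.5]
tcp_rot: [2.678, 1.642, 0.001]
wrist_force: [-0.4, 0.9, 5.7]
finger_gap: 30.6
grasp_force: 60.4
clock: 33.35
eef_pos: [566.2, 209.8, 246.3]
tcp_rot: [2.677, 1.641, 0.009]
wrist_force: [-0.1, 0.6, -0.2]
finger_gap: 85.3
grasp_force: 0.0
[566.19749191 209.84702491 246.27355976]
[[311.1, 181.0], [311.1, 183.5], [311.2, 202.9]]
(array([213.3,  89.3]), array([408.7, 279.8])) (array([228.5,  93.9]), array([393.5, 256.3]))
green [([320.3, 195.1], 39)]
red [([158.5, 223.2], 137), ([394.1, 257.0], 339), ([241.6, 260.4], 178), ([176.7, 288.3], 70)]
```

View pics/w9.png

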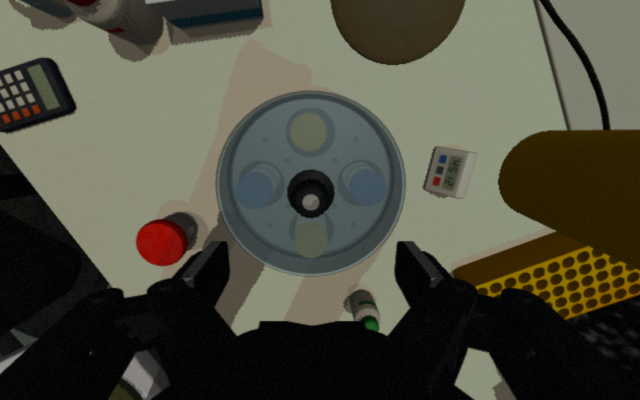

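View pics/s9.png

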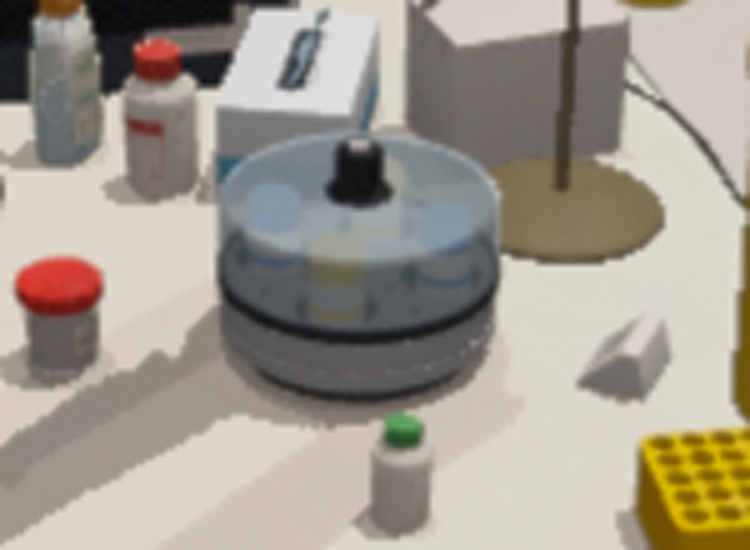

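The lid's rim sits level and parallel to the drum. The knob spot is at (311,202), against a predicted (311,203). All four caps are visible in opposite pairs, and the cups, reagent bottle and timer have not moved.

```bash
python3 -c "
from plant import r
print(r.close_job())"
```

```text
the job is handed in; nothing more can be done
None
```

I handed the job in at about 33 s on the robot's clock: the four bottles are down in the wells, blue opposite blue and yellow opposite yellow, and the lid is centred and level on the rotor's rim; the final pictures showed nothing else disturbed, but the hand-in returned no verdict.

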